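# Lock the bayonet cap on a leaning tube carrier

## Robot

A 6-joint arm with a two-finger parallel gripper is mounted at the origin on the work surface. World frame = base frame: x ahead of the robot, y to its left, z up, the work surface at z = 0. Lengths are in mm, angles in rad, forces in N, time in s.
With the tool pointing down it reaches from about 350 to 725 mm from the base axis. Payload 4.3 kg.
Tool frame: the origin (TCP) lies midway between the tips of the shut fingers; the grasp point (between the pads) lies 19 mm behind it; y points along the fingers, z is the direction in which the jaws open and shut, and the axes are right-handed (so a half turn about y gives the same grasp; the last joint's range is limited). The gripper opens to 85 mm and grips with 20 to 120 N. Pads are 22 mm wide; open, the fingers measure 114 mm over their backs; the gripper's body (76 mm by 85 mm) begins 54 mm behind the grasp point. The pads swing forward as they close: fully open they stand 13 mm farther back than shut.
Start: joints at [1.224, 0.377, 0.081, 1.274, 0, 1.46], TCP at [134.896, 558.99, 231.329] pointing down, gripper open.
Joint ranges: [-2.72, 2.72], [-0.84, 1.66], [-1.02, 1.22], [-1.77, 2.12], [-1.37, 1.28], [-3.14, 3.14]. Speed limits (rad/s): [2.57, 2.57, 3.14, 3.14, 3.14, 3.14].

## Interface

Orientations are given as [roll, pitch, yaw] about the fixed x, y, z axes, in that order (R = Rz(yaw) Ry(pitch) Rx(roll)).
In Python, from rig import manip gives the robot as it stands.
- The arm moves only by the tool send_rows, never from a script. Its arguments are lists of equal length, an entry for each row: "turn": the turn, a rotation vector about the tool's x, y, z in rad, a list of three; "slide": the shift along the tool's x, y, z in cm, a list of three; "claw": the opening, from 0 (shut) to 1 (fully open). In form: {"turn": [[wx, wy, wz], ...], "slide": [[dx, dy, dz], ...], "claw": [claw, ...]}. A call has 1 to 8 rows; each row shifts and turns the pose as measured when the row begins, along the tool's axes as they then stand; what a row does not reach is not made up. A row lasts 1/8 s, in which the tool goes at most 62.5 mm and 10.7 degrees, less where a joint would pass 70% of its speed; a pose out of reach is approached as far as the arm can. A call with a gripper value outside its range is refused whole. The fingers move at their own pace and stop on an object; "force" is the grip in N (left out, the last holds). Time passes only in rows, so rows that do not move let the fingers close. It gives the time, the measured TCP pose, the force and the opening at its end, in the units of the state.
- manip.read_state(): the state, without advancing time (a new reading comes with each control period).
- manip.camera(name): name is "scene" or "side" or "wrist"; returns a dict with "frame" (384x512x3 uint8, blue, green, red), "range_z" (384x512 float32, mm along the optical axis (not along the pixel's ray), 0 where there is no reading), "fx", "fy", "cx", "cy" (pixels), "R" (3x3) and "t" (3): a world point X has camera coordinates R X + t; the wrist camera has in their place "hand_eye" (4x4, takes a point from camera to tool coordinates, whose origin is the TCP and whose axes are the tool frame's). Camera axes: x right, y down, z forward; pixel columns grow to the right and rows downward; lengths in mm; the calibration is good to about 2 mm. A picture is of the moment at which its call begins: read the wrist's pose just before it.
- manip.hand_in(): hands the job in, once; it reports no verdict.
The state is a dict: "time_s": time; "joint_positions": joint angles; "qvel": joint speeds; "tau": joint torques, N m; "tcp_pos": TCP position; "ee_rot": TCP orientation; "ft_force": force on the tool from outside, world axes, zero at the start; "wrist_torque": the same for the moment, N m; "grip_width": finger opening in mm.
Only numpy, scipy, OpenCV 4.12 (cv2) and the standard library are available. Lean on these libraries where they do the work, as an engineer would, in place of code of your own. Each camera call takes 0.05 s, during which the arm holds its last target.

## Task

Close the pneumatic tube carrier for dispatch: pick up the blue twist cap, set it on the mouth of the carrier leaning in its holder, find the slots for the cap's two lugs, press the cap down against the spring and turn it clockwise about a quarter turn to its stop, so that when you let go it springs up a little into its lock and stays there. Leave everything else on the table where it is.

Things in the scene. Friction and masses are not known exactly. Their poses are not given: they have to be found in the camera images.
- cap: Blue twist cap, 67.5 mm high, 110 to 225 g, upright on the table. Origin: centre of its underside; z up the cap; x along its grip bar and lugs. A round plug 59 dia (50 at the bottom, widening over the first 8 mm) spans z 0 to 25.5; a disc 88 dia z 25.5 to 31.5, under it a soft black gasket that yields freely. Half a turn about z makes no difference.
- cap_bar (a point): In the middle of the cap's grip bar, 55 above the cap's origin. The bar is 62 long (cap x), 22 wide (cap y), from z 31.5 (top of the disc) to 67.5; grip it across its width.
- cap_lugs (a point): On the cap's axis, level with its two yellow lugs (13 above the cap's origin). The lugs point to +x and -x of the cap, reach 38 out from the axis, are 16 wide and span z 10 to 16. Yellow marks on top of the disc show where they are.
- clamp: Dark clamp band of the grey holder fixed on the table; it grips the white and blue carrier (94 dia, 165 long), which slips only above 4 N m. Origin: centre of the carrier's mouth, in the plane of its rim, 185 above the table. z: along the carrier's axis out of the mouth, leaning 32 degrees from vertical towards the holder's front; y: level; x: square to both, rising away from the front.
- slots (a point): Centre of the mouth, as the clamp's origin. Bore 64 dia, rim 94 dia with two opposite slots 22 wide, reaching 41 from the axis, yellow-marked on the rim. The line of the slots is not measured: it lies 0.15 to 1.15 rad counter-clockwise, looking into the mouth, from the clamp's x axis. See or feel for it. Off the slots the cap's origin stops 10 mm below the rim plane.
- spring_rest (a point): On the axis, 15 below the rim plane: where the cap's origin comes to rest when its lugs have dropped into the slots (play about 0.08 rad each way), its plug on a round spring plate that pushes out with 2.5 N, plus 0.5 N per mm pressed.
- pressed_home (a point): On the axis, 25 below the rim plane: where the cap's origin must be pressed for the lugs to pass under the flange (at least 24.2; the disc meets the rim at 25.5). Pressed so, the cap turns clockwise only, seen looking into the mouth. 75 degrees from the slots (red marks on the rim) the lugs lie under lock pockets; a stop follows about 4 degrees on.
- lock (a point): On the axis, 20.5 below the rim plane: where the cap's origin stays when it is let go with the lugs under the lock pockets and the spring lifts it into them. Let go too early it stays at about 24 or comes back up to 15.
- stamp: Bystander: wooden hand stamp, foot 48 dia, 82 high (mm). Origin: centre of its underside. Loose; leave it alone.
- jar: Bystander: amber glass jar with white lid, 52 dia, 70 high (mm). Origin: centre of its underside. Loose; leave it alone.
- plain_cap: Bystander: plain grey cap of another carrier, 80 dia, 42 high with its round knob, no lugs (mm). Origin: centre of its underside. Loose; leave it alone.
- parcel: Bystander: small cardboard parcel 100 x 130 x 60 (mm). Origin: centre of its underside. Loose; leave it alone.
- stapler: Bystander: red and black stapler 130 x 34 x 45 (mm). Origin: centre of its underside. Loose; leave it alone.
- mug: Bystander: white mug 76 dia, 90 high, handle towards its +y (mm). Origin: centre of its underside. Loose; leave it alone.
Things that resemble listed ones, but are neither listed nor needed, are in the scene too. Several things look just like the cap: the one meant starts farthest to the robot's right.

How it is judged:
By the outcome, as a careful person would: the job done as asked, in the order asked, and still so for the second after the job is handed in, with the robot touching nothing.
It also fails if it takes over 72 s, if anything falls off the work surface, if the arm or the gripper's body presses on something with over 40 N, if the wrist force passes 120 N, or if a joint passes its speed limit or range.

## Working session

There is one attempt and no reset: what is moved stays moved. The work goes in short steps, Python scripts to look and compute and a tool call to move; the robot and the scene stay as the last step left them, time stands still between calls to the robot, and variables do not carry over. Pictures are saved under pics/ and viewed, and the job is handed in when it is done.

Besides the shell and the picture viewer there is one more tool, called after ">>>" as name(argument=value, ...) on one line, values as JSON. send_rows: Moves the arm, as the interface text tells. Its arguments: {"type":"object","properties":{"turn":{"type":"array"},"slide":{"type":"array"},"claw":{"type":"array"},"force":{"type":"number"}},"required":["turn","slide","claw"]}

```bash
mkdir -p pics; ls; python3 - <<'E'
from rig import manip
import cv2
s=manip.read_state();print(s)
for n in ["scene","side","wrist"]:
    c=manip.camera(n); cv2.imwrite(f"pics/a_{n}.png",c["frame"])
    import pickle; pickle.dump(c,open(f"pics/a_{n}.pkl","wb"))
    print(n,c["fx"],c["cx"],c["cy"],c.get("R"),c.get("t"),c.get("hand_eye"))
E
```

```text
pics
{'time_s': 0.0, 'joint_positions': array([1.22373726e+00, 3.78026636e-01, 7.96612504e-02, 1.27443044e+00,
       2.78620739e-05, 1.46047827e+00]), 'qvel': array([-0.00077363, -0.00196305, -0.00077493,  0.00110041, -0.00285417,
        0.00138007]), 'tau': array([-6.55135445e-04, -4.63599586e+01,  2.69880152e+01,  2.07095803e-02,
       -2.05538058e-04, -1.99222868e-06]), 'tcp_pos': array([134.63106219, 558.34698021, 230.39538499]), 'ee_rot': array([-1.57278060e+00,  2.47826246e-04, -2.36741282e-01]), 'ft_force': array([ 0.41844521,  0.34188891, -0.11992251]), 'wrist_torque': array([ 0.03243932, -0.00917946,  0.03230886]), 'grip_width': 85.23965671505769}
scene 385.3925329582342 252.16442173560924 187.2157212511678 [[-0.18376602  0.98296771  0.00212836]
 [ 0.79772916  0.15040005 -0.58395891]
 [-0.57433286 -0.10561396 -0.81178042]] [  95.71534372 -333.1687253  1591.34551424] None
side 483.17117723380426 263.00435008831755 195.50313468014826 [[ 0.88474225 -0.46543179  0.02458439]
 [-0.21712261 -0.45825546 -0.86189309]
 [ 0.41241838  0.75721541 -0.50649374]] [-449.91371077  214.68509745 1403.29812641] None
wrist 291.09654117180395 254.1632783837425 189.25878180411033 None None [[ 1.09475022e-04  9.64904767e-01  2.62600036e-01 -6.72260251e+01]
 [-2.15368437e-04 -2.62600008e-01  9.64904757e-01 -1.42056144e+02]
 [ 9.99999971e-01 -1.62188728e-04  1.79061890e-04  1.29086854e+00]
 [ 0.00000000e+00  0.00000000e+00  0.00000000e+00  1.00000000e+00]]
```

View pics/a_scene.png

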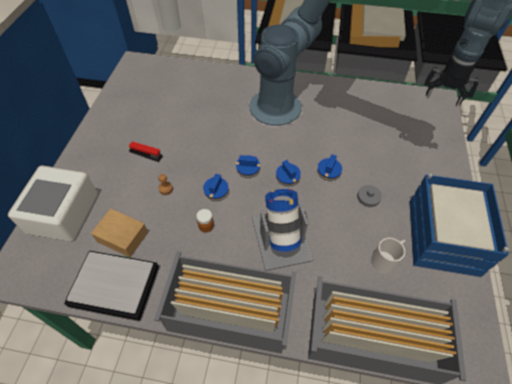

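View pics/a_side.png

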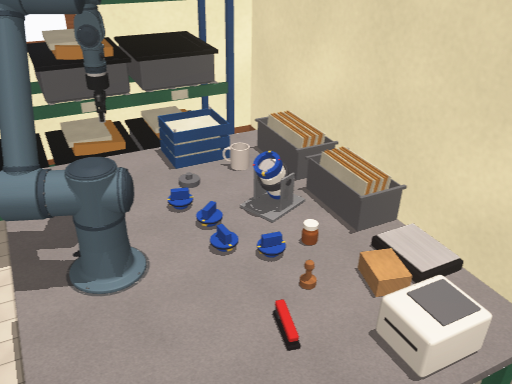

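View pics/a_wrist.png

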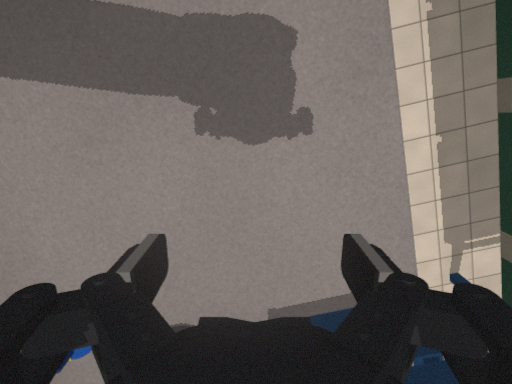

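Candidates for the blue cap in the scene view are at (216,187), (248,165), (289,173) and (330,168). Robot's right is −y, which is image left, so (216,187) looks like the one. I'll measure all of them to confirm.

```bash
cat > h.py <<'E'
import numpy as np,cv2,pickle
from scipy.spatial.transform import Rotation as Ro
def cloud(c,st=None):
    z=c["range_z"].astype(float);h,w=z.shape
    u,v=np.meshgrid(np.arange(w),np.arange(h))
    P=np.stack([(u-c["cx"])/c["fx"]*z,(v-c["cy"])/c["fy"]*z,z],-1)
    if "R" in c and c["R"] is not None: W=(P-c["t"])@c["R"]
    else:
        H=c["hand_eye"];T=P@H[:3,:3].T+H[:3,3]
        W=T@Ro.from_euler("xyz",st["ee_rot"]).as_matrix().T+st["tcp_pos"]
    W[z<=0]=np.nan
    return W
E
python3 - <<'E'
from h import *
for n in ["scene","side"]:
    c=pickle.load(open(f"pics/a_{n}.pkl","rb"));W=cloud(c)
    hsv=cv2.cvtColor(c["frame"],cv2.COLOR_BGR2HSV)
    m=cv2.inRange(hsv,(105,150,60),(128,255,255))
    k,l,s,ce=cv2.connectedComponentsWithStats(m)
    print(n)
    for i in range(1,k):
        if s[i,4]>60:
            p=W[l==i];p=p[~np.isnan(p[:,0])]
            if len(p) and abs(p[:,2].mean())<300: print(ce[i].round(),s[i,4],np.median(p,0).round(),p.min(0).round(),p.max(0).round())
c=pickle.load(open("pics/a_scene.pkl","rb"))["frame"]
a=c[140:270,180:360];cv2.imwrite("pics/crop1.png",cv2.resize(a,None,fx=4.4,fy=4.4,interpolation=cv2.INTER_CUBIC))
c=pickle.load(open("pics/a_side.pkl","rb"))["frame"]
a=c[140:270,160:310];cv2.imwrite("pics/crop2.png",cv2.resize(a,None,fx=4.4,fy=4.4,interpolation=cv2.INTER_CUBIC))
E
```

```text
scene
[54. 79.] 15924 [ -213. -1201.  -253.] [-1188. -1539.  -679.] [  592. -1039.   140.]
[241.  30.] 260 [-730. -299. -131.] [-747. -312. -362.] [-714. -286.   34.]
[330. 167.] 351 [314. 239.  32.] [265. 199.  25.] [351. 279.  71.]
[247. 165.] 329 [357. -46.  36.] [323. -86.  24.] [392.  -9.  71.]
[288. 172.] 359 [368.  95.  33.] [314.  57.  26.] [400. 137.  72.]
[216. 187.] 389 [ 473. -131.   33.] [ 428. -179.   24.] [507. -97.  72.]
[452. 232.] 3156 [596. 589. 112.] [380. 517.   6.] [624. 719. 158.]
[281. 200.] 427 [595.  93. 188.] [530.  49. 147.] [618. 138. 213.]
[286. 247.] 132 [672. 129.  79.] [640.  83.  60.] [681. 167.  89.]
side
[180. 137.] 107 [407. 520. 134.] [382. 511. 115.] [446. 557. 161.]
[183. 149.] 161 [417. 520.  81.] [384. 511.  59.] [468. 534. 106.]
[268. 164.] 371 [569.  83. 182.] [521.  44.  22.] [775. 401. 213.]
[188. 161.] 229 [431. 521.  25.] [382. 510.   3.] [525. 534.  52.]
[180. 197.] 328 [300. 230.  43.] [262. 195.  28.] [345. 268.  73.]
[209. 213.] 342 [352.  85.  37.] [314.  50.  28.] [398. 138.  74.]
[223. 238.] 424 [338. -60.  36.] [304. -94.  25.] [386.  -8.  74.]
[271. 243.] 456 [ 457. -148.   40.] [ 419. -182.   27.] [500. -99.  73.]
```

View pics/crop1.png

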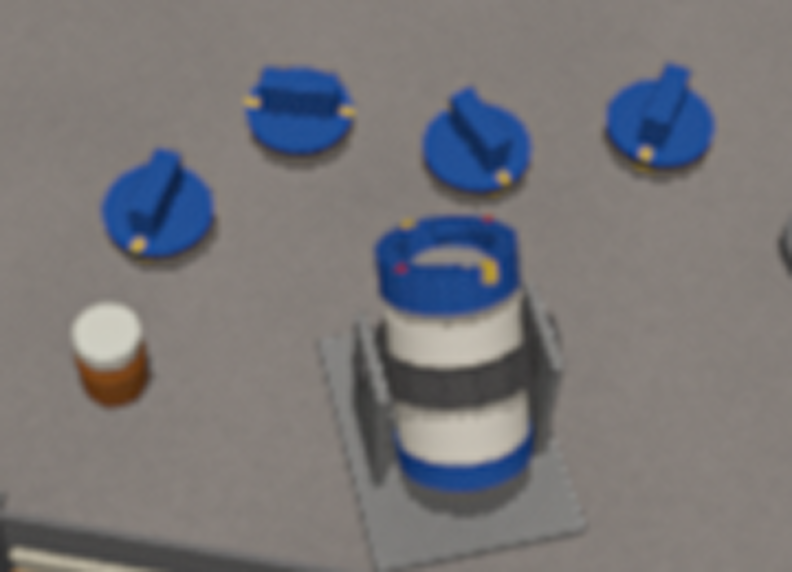

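View pics/crop2.png

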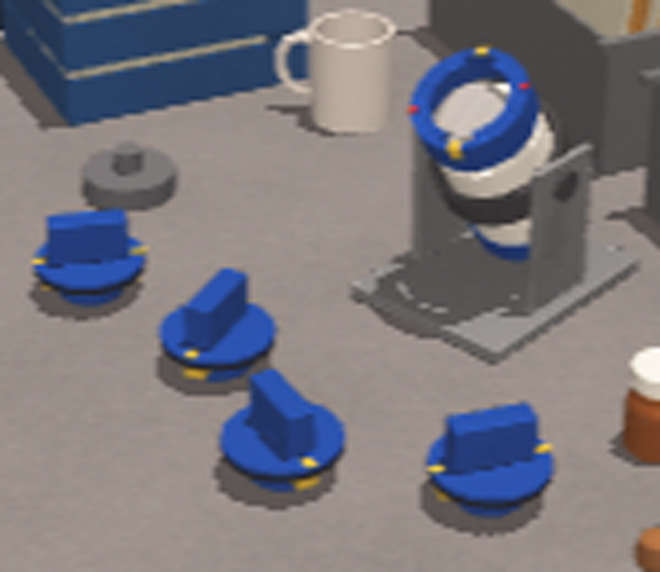

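The target cap is at (216,187) in the scene view and about (271,243) in the side view, with y≈−140, the lowest of the four (the next is −50). The carrier mouth is at about (570,93,185) and faces the robot. Next I'll fit both.

```bash
cat >> h.py <<'E'
def mask(c):
    hsv=cv2.cvtColor(c["frame"],cv2.COLOR_BGR2HSV)
    return cv2.inRange(hsv,(105,150,40),(128,255,255))>0
def yel(c):
    hsv=cv2.cvtColor(c["frame"],cv2.COLOR_BGR2HSV)
    return cv2.inRange(hsv,(18,120,100),(35,255,255))>0
def red(c):
    hsv=cv2.cvtColor(c["frame"],cv2.COLOR_BGR2HSV)
    return (cv2.inRange(hsv,(0,150,90),(8,255,255))|cv2.inRange(hsv,(165,120,90),(180,255,255)))>0
from scipy.optimize import least_squares
def circ(xy,r=None):
    f=lambda p:np.hypot(xy[:,0]-p[0],xy[:,1]-p[1])-(p[2] if r is None else r)
    s=least_squares(f,[*xy.mean(0),40],loss="soft_l1");return s.x
E
python3 - <<'E'
from h import *
for n in ["scene","side"]:
    c=pickle.load(open(f"pics/a_{n}.pkl","rb"));W=cloud(c)
    near=np.hypot(W[...,0]-465,W[...,1]+140)<70
    b=W[near&mask(c)]
    t=b[b[:,2]>63]; print(n,"top",len(t),t.mean(0).round(1)); 
    u,s,v=np.linalg.svd(t[:,:2]-t[:,:2].mean(0));print(v[0],np.arctan2(v[0,1],v[0,0]),s)
    y=W[near&yel(c)];print("yel",y.round())
    g=W[near&(W[...,2]<8)];print("ground z",np.median(g[:,2]))
    # carrier
    near=np.linalg.norm(W-[575,93,185],axis=-1)<70
    for nm,m in (("yel",yel(c)),("red",red(c))): print(nm,W[near&m].round(), np.argwhere(near&m)[:,::-1].tolist())
E
```

```text
scene top 90 [ 468.5 -137.6   66.4]
[ 0.99274323 -0.12025341] -0.12054513974299659 [158.60451749  56.94045937]
yel [[ 503. -144.   35.]
 [ 506. -146.   33.]
 [ 506. -143.   34.]]
ground z -0.9607627135979401
yel [[589. 119. 208.]
 [593. 120. 210.]
 [592. 122. 209.]
 [595. 120. 208.]
 [597. 123. 211.]
 [598. 121. 207.]
 [593. 123. 201.]
 [594. 126. 203.]
 [596. 124. 200.]] [[290, 199], [290, 200], [291, 200], [290, 201], [291, 201], [290, 202], [291, 202], [292, 202], [291, 203]]
red [] []
side top 107 [ 460.7 -140.9   68.4]
[-0.98986888  0.14198451] 2.999126704365726 [175.1899325   68.40343944]
yel [[ 502. -142.   36.]
 [ 506. -142.   35.]
 [ 497. -146.   36.]
 [ 503. -141.   32.]
 [ 422. -131.   35.]
 [ 425. -131.   34.]
 [ 427. -133.   35.]
 [ 426. -136.   15.]
 [ 432. -126.    2.]
 [ 428. -139.   13.]]
ground z 2.2421939141455063
yel [[588. 120. 211.]
 [540.  68. 167.]
 [535.  67. 165.]
 [539.  66. 164.]
 [537.  70. 159.]
 [536.  60. 164.]
 [541.  63. 162.]
 [540.  67. 156.]
 [539.  60. 160.]] [[269, 151], [263, 172], [262, 173], [263, 173], [262, 174], [263, 174], [264, 174], [263, 175], [264, 175]]
red [[598.  74. 200.]
 [598.  67. 203.]
 [532. 118. 175.]] [[278, 159], [279, 159], [254, 164]]
```

```bash
python3 - <<'E'
from h import *
A=[]
for n in ["scene","side"]:
    c=pickle.load(open(f"pics/a_{n}.pkl","rb"));W=cloud(c)
    k=mask(c)|yel(c)|red(c)
    P=W[k&(np.linalg.norm(W-[565,93,186],axis=-1)<60)]
    # rim top points: search yaw and height
    best=None
    for th in np.linspace(-.8,.8,161):
        z=np.array([-np.sin(.5585)*np.cos(th),-np.sin(.5585)*np.sin(th),np.cos(.5585)])
        h=P@z
        for d in np.arange(np.percentile(h,30),h.max(),0.5):
            cnt=(np.abs(h-d)<1.5).sum()
            if best is None or cnt>best[0]: best=(cnt,th,d)
    cnt,th,d=best
    z=np.array([-np.sin(.5585)*np.cos(th),-np.sin(.5585)*np.sin(th),np.cos(.5585)])
    y=np.cross(z,[np.cos(th),np.sin(th),0]);y/=np.linalg.norm(y);x=np.cross(y,z)
    Q=P[np.abs(P@z-d)<2]
    def outer(xy):
        f=lambda p:(lambda r:np.maximum(0,r-47)-np.maximum(0,33-r))(np.hypot(xy[:,0]-p[0],xy[:,1]-p[1]))
        return least_squares(f,xy.mean(0)).x
    o=outer(np.c_[Q@x,Q@y]); C=o[0]*x+o[1]*y+d*z
    print(n,best,len(P),C.round(1),z.round(3),x.round(3),y.round(3))
    for nm,m in(("y",yel(c)),("r",red(c))):
        q=W[m&(np.linalg.norm(W-[565,93,186],axis=-1)<60)]-C
        print(nm,np.c_[np.arctan2(q@y,q@x),np.hypot(q@y,q@x),q@z].round(2).tolist())
E
```

```text
scene (np.int64(119), np.float64(0.3999999999999999), np.float64(-138.03228452128275)) 435 [566.6  93.2 186. ] [-0.488 -0.206  0.848] [0.781 0.33  0.53 ] [-0.389  0.921  0.   ]
y [[0.39, 40.69, 2.7], [0.33, 44.18, 1.7], [0.38, 45.25, 1.19], [0.31, 44.75, -0.98], [0.32, 49.51, 0.64], [0.29, 46.26, -3.13], [0.42, 42.61, -6.34], [0.44, 46.01, -5.55], [0.4, 43.28, -8.94]]
r []
side (np.int64(111), np.float64(0.41999999999999993), np.float64(-133.67942687428285)) 380 [564.5  89.7 187.3] [-0.484 -0.216  0.848] [0.774 0.346 0.53 ] [-0.408  0.913  0.   ]
y [[0.4, 45.24, 2.37], [-2.89, 38.73, -0.63], [-2.93, 43.36, -0.14], [-2.88, 41.6, -2.22], [-2.98, 43.59, -6.25], [-2.82, 47.18, 0.43], [-2.79, 43.88, -4.35], [-2.91, 44.71, -9.7], [-2.78, 47.41, -4.99]]
r [[-0.8, 39.17, -2.43], [-0.91, 43.25, 1.66], [2.08, 45.18, -0.75]]
```

```bash
cat >> h.py <<'E'
def clampR(th=0.41):
    s=np.deg2rad(32);z=np.array([-np.sin(s)*np.cos(th),-np.sin(s)*np.sin(th),np.cos(s)])
    y=np.array([-np.sin(th),np.cos(th),0]);x=np.cross(y,z);return np.c_[x,y,z]
def toolR(x,yt): return np.c_[x,yt,np.cross(x,yt)]
def plan(st,p,R,n=8,vp=None):
    """print n rows from st to p,R, rounded"""
    R0=Ro.from_euler("xyz",st["ee_rot"]);p0=np.array(st["tcp_pos"])
    w=(R0.inv()*Ro.from_matrix(R)).as_rotvec()/n
    d=(np.array(p)-p0)/n
    T=[];S=[]
    Rc=R0;pc=p0
    for i in range(n):
        s=Rc.inv().apply(d)/10;t=w
        s=s.round(2);t=t.round(3);T.append(t.tolist());S.append(s.tolist())
        pc=pc+Rc.apply(s*10);Rc=Rc*Ro.from_rotvec(t)
    print("turn",T,"\nslide",S,"| step mm",np.linalg.norm(d).round(1),"rad",np.linalg.norm(w).round(3))
def at(st,p,R):
    R0=Ro.from_euler("xyz",st["ee_rot"])
    print("err slide cm",(R0.inv().apply(np.array(p)-st["tcp_pos"])/10).round(3),"turn",(R0.inv()*Ro.from_matrix(R)).as_rotvec().round(4))
E
python3 - <<'E'
from h import *
from rig import manip
st=manip.read_state()
K=clampR();C=np.array([565.5,91.5,186.5])
R=toolR(K[:,0],-K[:,2]);p=C+110*K[:,2]
print(p);plan(st,p,R,16)
E
```

```text
[512.04000092  68.2646162  279.78529058]
turn [[0.011, -0.039, -0.034], [0.011, -0.039, -0.034], [0.011, -0.039, -0.034], [0.011, -0.039, -0.034], [0.011, -0.039, -0.034], [0.011, -0.039, -0.034], [0.011, -0.039, -0.034], [0.011, -0.039, -0.034], [0.011, -0.039, -0.034], [0.011, -0.039, -0.034], [0.011, -0.039, -0.034], [0.011, -0.039, -0.034], [0.011, -0.039, -0.034], [0.011, -0.039, -0.034], [0.011, -0.039, -0.034], [0.011, -0.039, -0.034]] 
slide [[3.01, -0.3, -2.43], [2.92, -0.23, -2.54], [2.83, -0.16, -2.65], [2.73, -0.1, -2.76], [2.62, -0.04, -2.86], [2.51, 0.02, -2.96], [2.39, 0.07, -3.05], [2.26, 0.11, -3.15], [2.14, 0.15, -3.23], [2.0, 0.19, -3.32], [1.86, 0.22, -3.39], [1.72, 0.24, -3.47], [1.58, 0.26, -3.53], [1.43, 0.27, -3.6], [1.28, 0.28, -3.65], [1.13, 0.28, -3.7]] | step mm 38.8 rad 0.053
```

>>> send_rows(turn=[[0.011,-0.039,-0.034],[0.011,-0.039,-0.034],[0.011,-0.039,-0.034],[0.011,-0.039,-0.034],[0.011,-0.039,-0.034],[0.011,-0.039,-0.034],[0.011,-0.039,-0.034],[0.011,-0.039,-0.034]], slide=[[3.0,-1.5,-2.4],[2.9,-1.5,-2.5],[2.8,-1,-2.6],[2.7,-0.5,-2.8],[2.6,0,-2.9],[2.5,0,-3.0],[2.4,0,-3.0],[2.3,0,-3.2]], claw=[1,1,1,1,1,1,1,1])

```text
time_s: 1.15
tcp_pos: [325.7, 307.4, 293.3]
ee_rot: [-1.534, -0.287, 0.089]
ft_force: [-0.1, 0.1, 0.6]
grip_width: 85.3
```

```bash
python3 - <<'E'
from h import *
from rig import manip
st=manip.read_state();print(st["tcp_pos"],st["joint_positions"])
K=clampR();C=np.array([565.5,91.5,186.5])
R=toolR(K[:,0],-K[:,2]);p=C+110*K[:,2]
print(p);plan(st,p,R,8)
E
```

```text
[325.67200571 307.4108746  293.29278583] [ 0.70826561 -0.11118332 -0.37509569  1.05011143 -0.13455259  0.59702378]
[512.04000092  68.2646162  279.78529058]
turn [[0.012, -0.037, -0.033], [0.012, -0.037, -0.033], [0.012, -0.037, -0.033], [0.012, -0.037, -0.033], [0.012, -0.037, -0.033], [0.012, -0.037, -0.033], [0.012, -0.037, -0.033], [0.012, -0.037, -0.033]] 
slide [[1.92, 0.63, -3.21], [1.78, 0.65, -3.29], [1.64, 0.66, -3.36], [1.49, 0.68, -3.42], [1.34, 0.68, -3.48], [1.19, 0.68, -3.54], [1.03, 0.67, -3.59], [0.88, 0.66, -3.63]] | step mm 37.9 rad 0.051
```

>>> send_rows(turn=[[0.012,-0.037,-0.033],[0.012,-0.037,-0.033],[0.012,-0.037,-0.033],[0.012,-0.037,-0.033],[0.012,-0.037,-0.033],[0.012,-0.037,-0.033],[0.012,-0.037,-0.033],[0.012,-0.037,-0.033]], slide=[[1.92,0.63,-3.21],[1.78,0.65,-3.29],[1.64,0.66,-3.36],[1.49,0.68,-3.42],[1.34,0.68,-3.48],[1.19,0.68,-3.54],[1.03,0.67,-3.59],[0.88,0.66,-3.63]], claw=[1,1,1,1,1,1,1,1])

```text
time_s: 2.15
tcp_pos: [515.5, 60.6, 279.6]
ee_rot: [-1.574, -0.569, 0.42]
ft_force: [1.2, 0.3, 0.3]
grip_width: 84.9
```

>>> send_rows(turn=[[0,0,0],[0,0,0]], slide=[[0,0,0],[0,0,0]], claw=[1,1])

```text
time_s: 2.4
tcp_pos: [515.4, 58.3, 278.3]
ee_rot: [-1.572, -0.566, 0.414]
ft_force: [0.6, -0.6, -0.3]
grip_width: 85.5
```

```bash
python3 - <<'E'
from h import *
from rig import manip
st=manip.read_state();print(st["tcp_pos"],st["joint_positions"],st["ft_force"])
c=manip.camera("wrist");pickle.dump((st,c),open("pics/w1.pkl","wb"))
cv2.imwrite("pics/w1.png",c["frame"])
E
```

```text
[515.37521599  58.3202877  278.29352148] [-0.19874727 -0.1763768  -0.58825452  0.67870877  0.31286363 -0.53552095] [ 0.62539931 -0.61969247 -0.33290125]
```

View pics/w1.png

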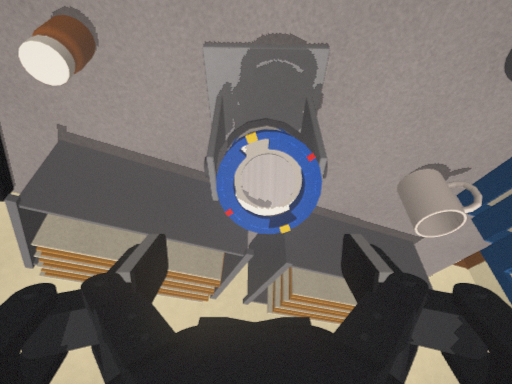

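The wrist view looks into the mouth: rim centre at about (269,182), yellow slots at (252,139) and (285,229), red marks at (312,157) and (229,212).

```bash
cat > rim.py <<'E'
from h import *
def fit(st,c,C0,th0=0.41):
    W=cloud(c,st)
    k=mask(c)|yel(c)|red(c)
    C0=np.array(C0)
    sel=(np.linalg.norm(W-C0,axis=-1)<60)
    K=clampR(th0)
    L=(W-C0)@K
    r=np.hypot(L[...,0],L[...,1])
    P=W[k&sel&(np.abs(L[...,2])<6)&(r>30)&(r<50)]
    m=np.median(P,0);u,s,v=np.linalg.svd(P-P.mean(0));n=v[2]*np.sign(v[2,2])
    for _ in range(5):
        d=(P-P.mean(0))@n; P=P[np.abs(d)<2]; n=np.linalg.svd(P-P.mean(0))[2][2]; n*=np.sign(n[2])
    print("rim pts",len(P),"normal",n,"tilt",np.degrees(np.arccos(n[2])),"yaw",np.arctan2(-n[1],-n[0]))
    # pixel contour of rim: outer ellipse from mask projecting onto plane
    mm=(k&sel).astype(np.uint8)
    z0=P.mean(0)@n
    # rays to plane
    H=c["hand_eye"];Rt=Ro.from_euler("xyz",st["ee_rot"]).as_matrix()
    def onplane(uv,off=0):
        uv=np.asarray(uv,float).reshape(-1,2)
        ray=np.c_[(uv[:,0]-c["cx"])/c["fx"],(uv[:,1]-c["cy"])/c["fy"],np.ones(len(uv))]@H[:3,:3].T@Rt.T
        o=Rt@H[:3,3]+st["tcp_pos"]
        t=(z0+off-o@n)/(ray@n);return o+ray*t[:,None]
    th=np.arctan2(-n[1],-n[0]);y=np.array([-np.sin(th),np.cos(th),0]);x=np.cross(y,n)
    # inner & outer contours
    cs,h=cv2.findContours(mm,cv2.RETR_CCOMP,cv2.CHAIN_APPROX_NONE)
    cs=sorted(cs,key=len)[::-1][:2]
    for q in cs:
        X=onplane(q); f=circ(np.c_[X@x,X@y]); print("circle r",f[2].round(2),"centre",(f[0]*x+f[1]*y+z0*n).round(1))
    C=P.mean(0)
    f=circ(np.c_[onplane(cs[0])@x,onplane(cs[0])@y]);C=f[0]*x+f[1]*y+z0*n
    for nm,m in(("y",yel(c)),("r",red(c))):
        k_,l,s_,ce=cv2.connectedComponentsWithStats((m&sel).astype(np.uint8))
        for i in range(1,k_):
            if s_[i,4]>8:
                q=(onplane(ce[i])-C)[0]; print(nm,ce[i].round(),s_[i,4],"ang",np.arctan2(q@y,q@x).round(3),"r",np.hypot(q@x,q@y).round(1))
    return C,n
if __name__=="__main__":
    st,c=pickle.load(open("pics/w1.pkl","rb"))
    print(fit(st,c,[565.5,91.5,186.5]))
E
python3 rim.py
```

```text
rim pts 3432 normal [-0.48800495 -0.2073762   0.84784803] tilt 32.02162514184726 yaw 0.40182568644228
circle r 43.83 centre [560.9  95.4 184.2]
circle r 42.81 centre [563.6  92.3 185. ]
y [251. 137.] 91 ang -2.748 r 44.8
y [285. 228.] 61 ang 0.332 r 45.0
r [311. 157.] 41 ang 2.193 r 42.8
r [229. 212.] 34 ang -0.945 r 45.7
(array([560.94020808,  95.35819141, 184.2146879 ]), array([-0.48800495, -0.2073762 ,  0.84784803]))
```

```bash
cat > rim2.py <<'E'
from h import *
def fit2(st,c,C0,th=0.402):
    W=cloud(c,st);k=mask(c)|yel(c)|red(c);K=clampR(th)
    L=(W-np.array(C0))@K; r=np.hypot(L[...,0],L[...,1])
    s=k&(np.abs(L[...,2])<3)&(r<55)&(r>28)
    Q=L[s];h=np.median(Q[:,2]);Q=Q[np.abs(Q[:,2]-h)<1]
    f=lambda p:(lambda r:np.maximum(0,r-47)-np.maximum(0,32-r))(np.hypot(Q[:,0]-p[0],Q[:,1]-p[1]))
    o=least_squares(f,[0,0]).x
    a=np.arctan2(Q[:,1]-o[1],Q[:,0]-o[0]);rr=np.hypot(Q[:,0]-o[0],Q[:,1]-o[1])
    b=((a+np.pi)//(np.pi/6)).astype(int)
    print("outer",[round(np.percentile(rr[b==i],99),1) for i in range(12)],"inner",[round(np.percentile(rr[b==i],1),1) for i in range(12)])
    C=np.array(C0)+K@np.array([o[0],o[1],h])
    mk={}
    for nm,m in(("y",yel(c)),("r",red(c))):
        kk,l,ss,ce=cv2.connectedComponentsWithStats((m&(np.linalg.norm(W-C,axis=-1)<60)).astype(np.uint8))
        for i in range(1,kk):
            if ss[i,4]>8:
                q=(W[(l==i)]-C)@K;q=q[np.abs(q[:,2])<2].mean(0);mk.setdefault(nm,[]).append(q);print(nm,q.round(1),np.arctan2(q[1],q[0]).round(3))
    for nm in mk:
        if len(mk[nm])==2:
            d=mk[nm][0]-mk[nm][1];print(nm,"line",np.arctan(d[1]/d[0]).round(3),"mid",((mk[nm][0]+mk[nm][1])/2).round(1))
    print("C",C.round(1));return C
if __name__=="__main__":
    st,c=pickle.load(open("pics/w1.pkl","rb"))
    C=fit2(st,c,[565.5,91.5,186.5]);fit2(st,c,C)
E
python3 rim2.py
```

```text
outer [np.float64(47.5), np.float64(46.8), np.float64(46.6), np.float64(46.7), np.float64(46.8), np.float64(46.5), np.float64(47.7), np.float64(46.5), np.float64(46.1), np.float64(46.0), np.float64(46.6), np.float64(46.8)] inner [np.float64(34.8), np.float64(33.3), np.float64(33.2), np.float64(33.0), np.float64(33.1), np.float64(32.7), np.float64(35.9), np.float64(32.3), np.float64(32.4), np.float64(32.2), np.float64(32.9), np.float64(32.8)]
y [-41.6 -16.    0.6] -2.774
y [41.5 15.7  0.7] 0.361
r [-25.7  35.7   0.8] 2.194
r [ 25.8 -35.9   0.8] -0.948
y line 0.364 mid [-0.1 -0.2  0.6]
r line -0.948 mid [ 0.1 -0.1  0.8]
C [561.8  94.6 184.5]
outer [np.float64(47.5), np.float64(46.8), np.float64(46.6), np.float64(46.7), np.float64(46.8), np.float64(46.5), np.float64(47.7), np.float64(46.5), np.float64(46.1), np.float64(46.0), np.float64(46.6), np.float64(46.8)] inner [np.float64(34.8), np.float64(33.3), np.float64(33.2), np.float64(32.7), np.float64(32.6), np.float64(32.7), np.float64(35.9), np.float64(32.3), np.float64(32.4), np.float64(32.2), np.float64(32.9), np.float64(32.8)]
y [-41.6 -16.    0.6] -2.774
y [41.5 15.7  0.7] 0.361
r [-25.7  35.7   0.8] 2.194
r [ 25.8 -35.9   0.8] -0.948
y line 0.364 mid [-0.1 -0.2  0.6]
r line -0.948 mid [ 0.1 -0.1  0.8]
C [561.8  94.6 184.5]
```

```bash
python3 - <<'E'
from h import *
from rig import manip
st=manip.read_state()
a=-0.13;R=toolR(np.array([np.cos(a),np.sin(a),0]),np.array([0,0,-1.]))
plan(st,[465,-139,190],R,8)
E
```

```text
turn [[-0.019, 0.066, 0.069], [-0.019, 0.066, 0.069], [-0.019, 0.066, 0.069], [-0.019, 0.066, 0.069], [-0.019, 0.066, 0.069], [-0.019, 0.066, 0.069], [-0.019, 0.066, 0.069], [-0.019, 0.066, 0.069]] 
slide [[-1.92, 0.09, -2.01], [-1.77, 0.26, -2.12], [-1.6, 0.42, -2.23], [-1.42, 0.56, -2.32], [-1.22, 0.7, -2.39], [-1.01, 0.82, -2.45], [-0.78, 0.93, -2.5], [-0.55, 1.03, -2.52]] | step mm 27.8 rad 0.098
```

>>> send_rows(turn=[[-0.019,0.066,0.069],[-0.019,0.066,0.069],[-0.019,0.066,0.069],[-0.019,0.066,0.069],[-0.019,0.066,0.069],[-0.019,0.066,0.069],[-0.019,0.066,0.069],[-0.019,0.066,0.069]], slide=[[-1.92,0,-2.01],[-1.77,0.2,-2.12],[-1.6,0.42,-2.23],[-1.42,0.56,-2.32],[-1.22,0.7,-2.39],[-1.01,0.82,-2.45],[-0.78,0.93,-2.5],[-0.55,1.03,-2.52]], claw=[1,1,1,1,1,1,1,1])

```text
time_s: 3.45
tcp_pos: [460.7, -133.1, 193.3]
ee_rot: [-1.576, 0.011, -0.125]
ft_force: [0.1, 0.8, 0.0]
grip_width: 85.2
```

>>> send_rows(turn=[[0,0,0],[0,0,0]], slide=[[0,0,0],[0,0,0]], claw=[1,1])

```text
time_s: 3.7
tcp_pos: [461.3, -131.4, 192.9]
ee_rot: [-1.575, 0.012, -0.122]
ft_force: [0.6, -0.3, 0.5]
grip_width: 85.3
```

```bash
python3 - <<'E'
from h import *
from rig import manip
st=manip.read_state();print(st["tcp_pos"],st["ee_rot"],st["joint_positions"],st["ft_force"])
c=manip.camera("wrist");pickle.dump((st,c),open("pics/w2.pkl","wb"))
cv2.imwrite("pics/w2.png",c["frame"])
W=cloud(c,st)
near=np.linalg.norm(W-[465,-139,45],axis=-1)<65
k=mask(c)
t=W[near&(k)&(W[...,2]>62)];print("top",len(t),t.mean(0),np.median(t[:,2]))
r=cv2.minAreaRect(t[:,:2].astype(np.float32));print(r)
d=W[near&k&(W[...,2]>27)&(W[...,2]<36)];print("disc z",np.median(d[:,2]))
f=lambda p:np.maximum(0,np.hypot(d[:,0]-p[0],d[:,1]-p[1])-44)
print("bbox",d.min(0),d.max(0))
kk,l,ss,ce=cv2.connectedComponentsWithStats((near&yel(c)).astype(np.uint8))
for i in range(1,kk):
    if ss[i,4]>5: print(ce[i],ss[i,4],np.median(W[l==i],0))
g=W[(W[...,2]<15)&(W[...,2]>-15)];print("ground",np.median(g[:,2]))
E
```

```text
[ 461.265023   -131.42466013  192.93208095] [-1.57499567  0.01202692 -0.12174823] [-0.40510146  0.21100551 -0.24824332  1.12192088 -0.00739428 -0.28334012] [ 0.60567239 -0.30566235  0.48001345]
top 1368 [ 460.57081933 -135.05192507   66.73389116] 66.8620138155682
((460.787353515625, -135.120849609375), (21.976806640625, 59.59670639038086), 81.85884094238281)
disc z 31.0298478358025
bbox [ 418.57518204 -178.29379193   28.38244008] [502.87002873 -93.12000939  34.53323546]
[250.5 141. ] 54 [ 423.08061853 -129.77743727   31.7974824 ]
[248.85714286 216.57142857] 7 [ 505.47797607 -141.82184361   31.65699005]
ground -0.3912476387389745
```

View pics/w2.png

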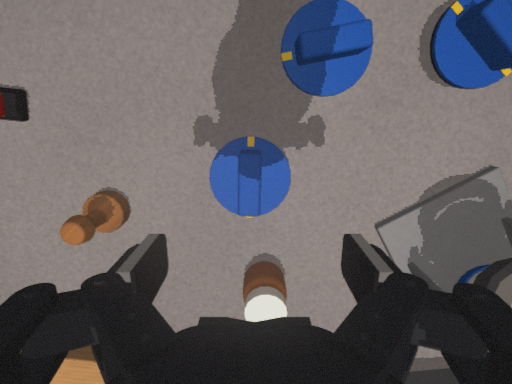

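```bash
python3 - <<'E'
from h import *
from rig import manip
st=manip.read_state()
a=-0.142;R=toolR(np.array([np.cos(a),np.sin(a),0]),np.array([0,0,-1.]))
plan(st,[460.8,-135.1,90],R,5)
E
```

```text
turn [[0.001, 0.004, -0.002], [0.001, 0.004, -0.002], [0.001, 0.004, -0.002], [0.001, 0.004, -0.002], [0.001, 0.004, -0.002]] 
slide [[0.03, 2.06, -0.06], [0.02, 2.06, -0.07], [0.02, 2.06, -0.07], [0.02, 2.06, -0.07], [0.01, 2.06, -0.07]] | step mm 20.6 rad 0.005
```

>>> send_rows(turn=[[0.001,0.004,-0.003],[0.001,0.004,-0.003],[0.001,0.004,-0.003],[0.001,0.004,-0.003],[0.001,0.004,-0.003],[0,0,0]], slide=[[0.02,2.06,-0.1],[0.02,2.06,-0.1],[0.02,2.06,-0.1],[0.02,2.06,-0.1],[0.0,2.06,-0.07],[0,0,0]], claw=[1,1,1,1,1,1])

```text
time_s: 4.5
tcp_pos: [462.6, -131.3, 92.6]
ee_rot: [-1.571, -0.016, -0.132]
ft_force: [-0.5, 0.5, 0.9]
grip_width: 85.6
```

```bash
python3 - <<'E'
from h import *
from rig import manip
st=manip.read_state();print(st["tcp_pos"],st["ee_rot"],st["ft_force"])
a=-0.142;R=toolR(np.array([np.cos(a),np.sin(a),0]),np.array([0,0,-1.]))
at(st,[460.8,-135.1,37],R)
c=manip.camera("wrist");cv2.imwrite("pics/w3.png",c["frame"]);W=cloud(c,st)
t=W[(np.linalg.norm(W-[461,-135,60],axis=-1)<50)&mask(c)&(W[...,2]>62)];print(t.mean(0))
print(cv2.minAreaRect(t[:,:2].astype(np.float32)))
E
```

```text
[ 462.59157952 -131.32806549   92.5682329 ] [-1.57067285 -0.0161149  -0.13212655] [-0.53973979  0.45380456  0.86297181]
err slide cm [-0.217  5.554 -0.398] turn [-0.0002  0.0099  0.0161]
[ 458.995201  -134.9940485   66.7266252]
((460.92596435546875, -135.2983856201172), (21.964832305908203, 60.44260787963867), 81.51229858398438)
```

View pics/w3.png

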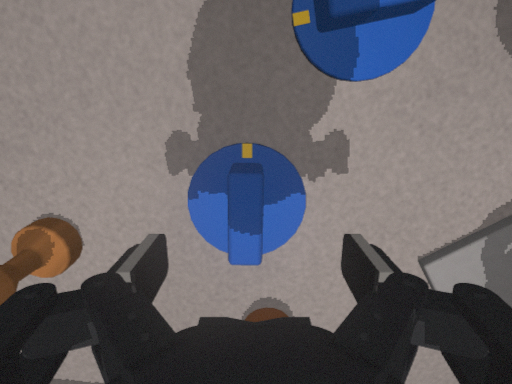

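>>> send_rows(turn=[[0,0.015,0.02],[0,0.005,0.005],[0,0,0]], slide=[[-0.25,1.8,-0.5],[-0.1,1.8,-0.2],[0,1.5,-0.1]], claw=[1,1,1])

```text
time_s: 4.92
tcp_pos: [462.3, -140.7, 43.7]
ee_rot: [-1.573, 0.001, -0.153]
ft_force: [0.3, -0.3, 0.0]
grip_width: 85.5
```

```bash
python3 - <<'E'
from h import *
from rig import manip
st=manip.read_state();print(st["tcp_pos"],st["ee_rot"],st["ft_force"])
a=-0.145;R=toolR(np.array([np.cos(a),np.sin(a),0]),np.array([0,0,-1.]))
at(st,[460.8,-135.2,37],R)
E
```

```text
[ 462.32056693 -140.74178929   43.69765254] [-1.57348390e+00  1.29089357e-03 -1.52563876e-01] [ 0.34037534 -0.27860386  0.02953252]
err slide cm [-0.234  0.669  0.526] turn [ 0.0027 -0.0076 -0.0013]
```

>>> send_rows(turn=[[0,-0.005,0],[0,0,0]], slide=[[-0.2,0.6,0.5],[0,0.1,0]], claw=[1,1])

```text
time_s: 5.18
tcp_pos: [460.5, -135.2, 35.5]
ee_rot: [-1.573, 0.003, -0.148]
ft_force: [-0.4, 0.1, 0.3]
grip_width: 85.3
```

```bash
python3 - <<'E'
from h import *
from rig import manip
st=manip.read_state();print(st["tcp_pos"],st["ee_rot"],st["ft_force"])
a=-0.145;R=toolR(np.array([np.cos(a),np.sin(a),0]),np.array([0,0,-1.]))
at(st,[460.8,-135.2,37],R)
E
```

```text
[ 460.4969087  -135.17021479   35.47456114] [-1.57296578  0.00338139 -0.14794814] [-0.42515149  0.1455867   0.30775637]
err slide cm [ 0.03  -0.153  0.001] turn [ 0.0022 -0.0029 -0.0034]
```

>>> send_rows(turn=[[0,0,0],[0,0,0],[0,0,0],[0,0,0],[0,0,0],[0,0,0]], slide=[[0,-0.15,0],[0,0,0],[0,0,0],[0,0,0],[0,0,0],[0,0,0]], claw=[0,0,0,0,0,0], force=90)

```text
time_s: 5.92
tcp_pos: [461.8, -135.7, 38.6]
ee_rot: [-1.574, 0.001, -0.148]
ft_force: [0.1, -0.1, 0.4]
grip_width: 21.0
```

```bash
python3 - <<'E'
from h import *
from rig import manip
st=manip.read_state();print(st)
c=manip.camera("wrist");cv2.imwrite("pics/w4.png",c["frame"])
c=manip.camera("side");cv2.imwrite("pics/s4.png",cv2.resize(c["frame"][180:290,200:350],None,fx=4,fy=4))
E
```

```text
{'time_s': 5.925, 'joint_positions': array([-0.41564359,  0.34723762, -0.50352868,  0.71979212, -0.00316166,
       -0.26775639]), 'qvel': array([ 0.00134678, -0.00164839,  0.00104806, -0.00097619, -0.00030636,
        0.00056268]), 'tau': array([ 4.98223747e-02, -3.94717526e+01,  2.14918417e+01,  3.55378061e-02,
       -1.33716982e-03, -1.32330890e-03]), 'tcp_pos': array([ 461.79800074, -135.70057367,   38.61786443]), 'ee_rot': array([-1.57390827e+00,  6.07043768e-04, -1.47888520e-01]), 'ft_force': array([ 0.13430777, -0.10945998,  0.36728733]), 'wrist_torque': array([-0.05650852, -0.04411174, -0.01425265]), 'grip_width': 21.026379868244618}
```

View pics/w4.png

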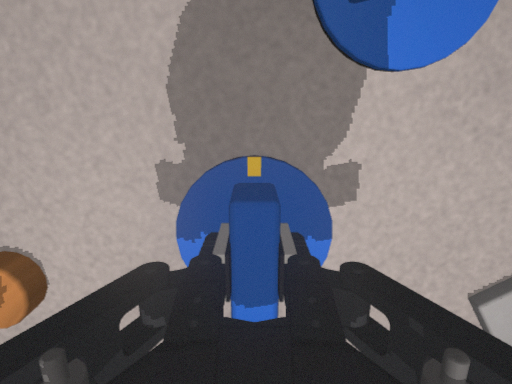

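View pics/s4.png

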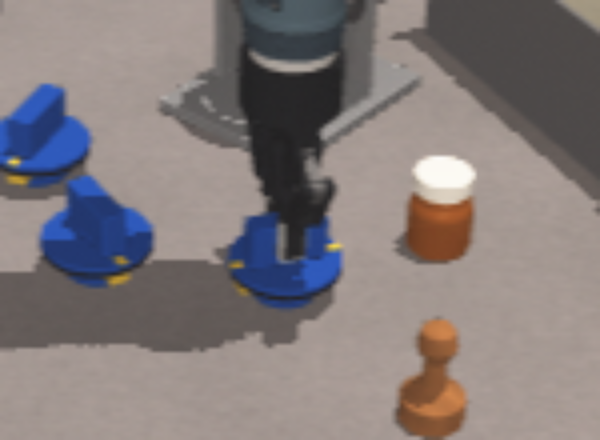

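```bash
cat > tgt.py <<'E'
from h import *
C=np.array([561.8,94.6,184.5]);PHI=0.363;TH=0.402
def target(h,cw=0.0,C=C,phi=PHI,off=(1.0,0.0),g=38.6):
    """TCP pose for cap origin at height h (above rim +) turned clockwise cw from slots"""
    K=clampR(TH);a=phi-cw
    x=np.cos(a)*K[:,0]+np.sin(a)*K[:,1];R=toolR(x,-K[:,2])
    p=C+K[:,2]*(h+g)+off[0]*R[:,0]+off[1]*R[:,2]
    return p,R
def capin(st,C=C,phi=PHI,off=(1.0,0.0),g=38.6):
    R=Ro.from_euler("xyz",st["ee_rot"]).as_matrix();o=st["tcp_pos"]+g*R[:,1]-off[0]*R[:,0]-off[1]*R[:,2]
    K=clampR(TH);d=K.T@(o-C);xk=K.T@R[:,0];yk=K.T@R[:,1]
    print("cap in clamp x,y,h",d.round(1),"cw from slots",round(phi-np.arctan2(xk[1],xk[0]),3),"axis tilt",yk[:2].round(3),"F clamp",(K.T@st["ft_force"]).round(1),"T",(K.T@st["wrist_torque"]).round(2),"w",round(st["grip_width"],1),"t",round(st["time_s"],2))
E
python3 - <<'E'
from tgt import *
from rig import manip
st=manip.read_state();p,R=target(45);print(p)
st2=dict(st);st2["tcp_pos"]=st["tcp_pos"]+[0,0,120]
plan(st2,p,R,8)
E
```

```text
[521.62108768  77.90366525 255.89220833]
turn [[0.007, -0.111, -0.072], [0.007, -0.111, -0.072], [0.007, -0.111, -0.072], [0.007, -0.111, -0.072], [0.007, -0.111, -0.072], [0.007, -0.111, -0.072], [0.007, -0.111, -0.072], [0.007, -0.111, -0.072]] 
slide [[0.35, -1.22, 2.75], [0.73, -1.17, 2.7], [1.11, -1.08, 2.6], [1.46, -0.97, 2.47], [1.79, -0.84, 2.29], [2.09, -0.68, 2.08], [2.35, -0.51, 1.84], [2.57, -0.32, 1.57]] | step mm 30.3 rad 0.133
```

>>> send_rows(turn=[[0,0,0],[0,0,0],[0,0,0],[0,0,0],[0,0,0]], slide=[[0,-1.5,0],[0,-2.7,0],[0,-2.7,0],[0,-2.7,0],[0,-2.7,0]], claw=[0,0,0,0,0])

```text
time_s: 6.65
tcp_pos: [458.5, -133.7, 161.5]
ee_rot: [-1.571, 0.01, -0.148]
ft_force: [0.4, -0.1, -1.8]
grip_width: 20.6
```

>>> send_rows(turn=[[0,0,0],[0.007,-0.111,-0.072],[0.007,-0.111,-0.072],[0.007,-0.111,-0.072],[0.007,-0.111,-0.072],[0.007,-0.111,-0.072],[0.007,-0.111,-0.072],[0.007,-0.111,-0.072]], slide=[[0,-5.0,0],[0.2,-3.0,2.6],[0.6,-2.0,2.6],[1.0,-1.5,2.5],[1.4,-1.0,2.4],[1.7,-0.8,2.2],[2.0,-0.6,2.0],[2.3,-0.5,1.8]], claw=[0,0,0,0,0,0,0,0])

```text
time_s: 7.65
tcp_pos: [503.0, 51.4, 330.5]
ee_rot: [-1.731, -0.472, 0.708]
ft_force: [-0.3, -0.7, -1.5]
grip_width: 20.7
```

```bash
python3 - <<'E'
from tgt import *
from rig import manip
st=manip.read_state();capin(st);p,R=target(45);print(p,st["joint_positions"])
plan(st,p,R,2)
E
```

```text
cap in clamp x,y,h [ 13.8 -17.7 123. ] cw from slots 0.091 axis tilt [-0.062 -0.017] F clamp [-1.2 -0.5 -1. ] T [0.01 0.53 0.02] w 20.7 t 7.65
[521.62108768  77.90366525 255.89220833] [-0.17911504 -0.17928124 -0.41966332  0.8963045   0.24997584 -0.79308972]
turn [[-0.002, -0.045, -0.032], [-0.002, -0.045, -0.032]] 
slide [[-0.3, 3.92, 1.04], [-0.38, 3.91, 1.07]] | step mm 40.7 rad 0.056
```

>>> send_rows(turn=[[-0.002,-0.045,-0.032],[-0.002,-0.045,-0.032],[0,0,0]], slide=[[-0.2,3.0,1.04],[-0.2,2.5,1.07],[0,0,0]], claw=[0,0,0])

```text
time_s: 8.02
tcp_pos: [511.0, 77.2, 276.0]
ee_rot: [-1.792, -0.519, 0.828]
ft_force: [-1.0, 0.7, -1.2]
grip_width: 21.0
```

```bash
python3 - <<'E'
from tgt import *
from rig import manip
st=manip.read_state();capin(st);p,R=target(40)
at(st,p,R)
for n in ["scene","side","wrist"]:
    c=manip.camera(n);pickle.dump((st,c),open(f"pics/b_{n}.pkl","wb"))
    f=c["frame"]
    if n=="scene":f=f[130:260,220:350]
    if n=="side":f=f[80:210,200:330]
    cv2.imwrite(f"pics/b_{n}.png",cv2.resize(f,None,fx=4 if n!="wrist" else 1,fy=4 if n!="wrist" else 1))
E
```

```text
cap in clamp x,y,h [ 2.1  3.5 67.4] cw from slots -0.004 axis tilt [0.001 0.   ] F clamp [-1.2  1.  -0.7] T [ 0.01  0.59 -0.01] w 21.0 t 8.03
err slide cm [-0.322  2.737 -0.249] turn [0.0001 0.0038 0.0014]
```

View pics/b_scene.png

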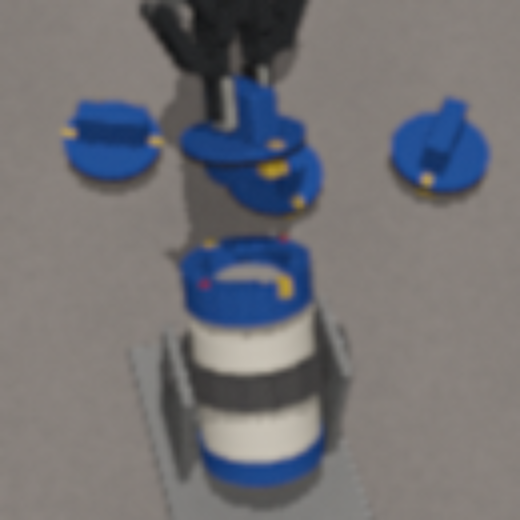

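View pics/b_side.png

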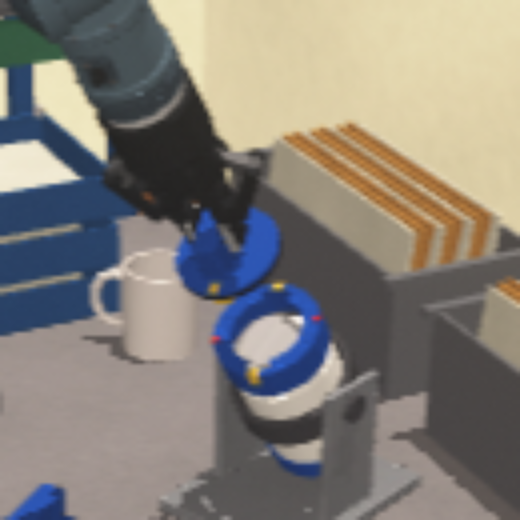

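View pics/b_wrist.png

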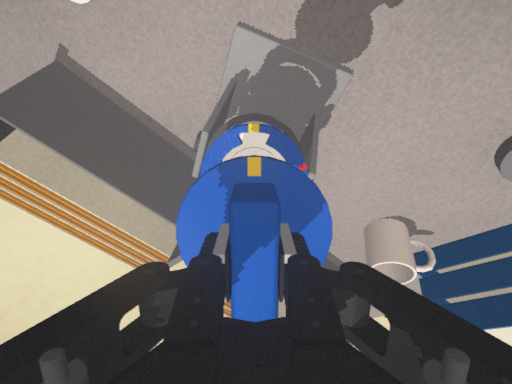

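```bash
python3 - <<'E'
from tgt import *
from rim2 import fit2
st,c=pickle.load(open("pics/b_wrist.pkl","rb"))
W=cloud(c,st);K=clampR(TH);L=(W-C)@K
k=mask(c)|yel(c)|red(c);r=np.hypot(L[...,0],L[...,1])
s=k&(np.abs(L[...,2])<6)&(r<55)&(r>28);Q=L[s];h=np.median(Q[:,2]);Q=Q[np.abs(Q[:,2]-h)<1.5]
f=lambda p:(lambda r:np.maximum(0,r-46.7)-np.maximum(0,32.5-r))(np.hypot(Q[:,0]-p[0],Q[:,1]-p[1]))
print(len(Q),"rim h",h,"offset",least_squares(f,[0,0]).x)
for nm,m in(("y",yel(c)),("r",red(c))):
    q=L[s&m];q=q[np.abs(q[:,2]-h)<2];print(nm,len(q),q.mean(0).round(1),np.hypot(*q.mean(0)[:2]).round(1),np.arctan2(*q.mean(0)[1::-1]).round(3))
# cap disc in hand, tool coords
H=c["hand_eye"];z=c["range_z"];u,v=np.meshgrid(np.arange(512),np.arange(384))
T=np.stack([(u-c["cx"])/c["fx"]*z,(v-c["cy"])/c["fy"]*z,z],-1)@H[:3,:3].T+H[:3,3]
d=T[k&(T[...,1]<15)&(T[...,1]>-8)];print("disc depth y",np.median(d[:,1]),"z range",np.percentile(d[:,2],[.5,99.5]),"x min",np.percentile(d[:,0],.5))
y=T[yel(c)&(T[...,1]<15)&(T[...,1]>-8)];print(y.mean(0))
E
```

```text
1595 rim h -1.8656282884252002 offset [-4.62330421  1.81903837]
y 75 [-45.6 -13.8  -1.1] 47.7 -2.847
r 34 [-29.9  37.7  -1. ] 48.2 2.242
disc depth y 7.347316108074153 z range [-40.60559686  42.99471567] x min -41.64050576649051
[-38.06315349   6.63266862   1.39283856]
```

```bash
cat > look.py <<'E'
from tgt import *
from rig import manip
def look(name):
    st=manip.read_state();c=manip.camera("wrist");pickle.dump((st,c),open(f"pics/{name}.pkl","wb"))
    cv2.imwrite(f"pics/{name}.png",c["frame"])
    W=cloud(c,st);K=clampR(TH);L=(W-C)@K
    k=mask(c)|yel(c)|red(c);r=np.hypot(L[...,0],L[...,1])
    s=k&(np.abs(L[...,2])<6)&(r<55)&(r>28);Q=L[s];h=np.median(Q[:,2]);Q=Q[np.abs(Q[:,2]-h)<1.5]
    f=lambda p:(lambda r:np.maximum(0,r-46.7)-np.maximum(0,32.5-r))(np.hypot(Q[:,0]-p[0],Q[:,1]-p[1]))
    print(len(Q),"rim h",h,"offset",least_squares(f,[0,0]).x)
    for nm,m in(("y",yel(c)),("r",red(c))):
        q=L[s&m];q=q[np.abs(q[:,2]-h)<2]
        if len(q): print(nm,len(q),q.mean(0).round(1),np.hypot(*q.mean(0)[:2]).round(1),np.arctan2(*q.mean(0)[1::-1]).round(3))
    H=c["hand_eye"];z=c["range_z"];u,v=np.meshgrid(np.arange(512),np.arange(384))
    T=np.stack([(u-c["cx"])/c["fx"]*z,(v-c["cy"])/c["fy"]*z,z],-1)@H[:3,:3].T+H[:3,3]
    d=T[k&(T[...,1]<15)&(T[...,1]>-8)];print("disc depth y",np.median(d[:,1]),"z range",np.percentile(d[:,2],[.5,99.5]),"x min",np.percentile(d[:,0],.5))
    y=T[yel(c)&(T[...,1]<15)&(T[...,1]>-8)];print(y.mean(0))
    capin(st)
if __name__=="__main__":
    import sys;look(sys.argv[1])
E
python3 look.py b2
```

```text
1682 rim h 0.0481030158706162 offset [-0.80655571 -0.26656829]
y 81 [-41.7 -16.3   0.8] 44.7 -2.769
r 40 [-25.8  35.7   0.7] 44.1 2.196
disc depth y 7.363653043717193 z range [-40.59354291  43.08639811] x min -41.70241554073645
[-38.05488952   6.62813733   1.38578845]
cap in clamp x,y,h [ 7.3  1.1 69.9] cw from slots -0.005 axis tilt [ 0.008 -0.003] F clamp [ 1.   0.5 -0.8] T [-0.02  0.57  0.02] w 20.5 t 8.18
```

```bash
sed -i 's/PHI=0.363/PHI=0.367/;s/off=(1.0,0.0),g=38.6/off=(0.0,-1.2),g=38.9/' tgt.py; python3 - <<'E'
from tgt import *
from rig import manip
st=manip.read_state();capin(st);p,R=target(15)
at(st,p,R);plan(st,p,R,4)
E
```

```text
cap in clamp x,y,h [ 8.4  2.3 69.8] cw from slots -0.001 axis tilt [ 0.009 -0.004] F clamp [-1.1 -0.1 -0.8] T [0.   0.59 0.07] w 21.1 t 8.22
err slide cm [-0.877  5.478  0.103] turn [0.0067 0.0012 0.0068]
turn [[0.002, 0.0, 0.002], [0.002, 0.0, 0.002], [0.002, 0.0, 0.002], [0.002, 0.0, 0.002]] 
slide [[-0.22, 1.37, 0.03], [-0.22, 1.37, 0.02], [-0.21, 1.37, 0.02], [-0.21, 1.37, 0.02]] | step mm 13.9 rad 0.002
```

>>> send_rows(turn=[[0.005,0.0,0.005],[0.002,0.0,0.002],[0.0,0.0,0.0],[0.0,0.0,0.0],[0,0,0]], slide=[[-0.4,1.4,0.05],[-0.25,1.4,0.03],[-0.2,1.4,0],[-0.1,1.2,0],[0,0,0]], claw=[0,0,0,0,0])

```text
time_s: 8.85
tcp_pos: [538.8, 80.9, 228.9]
ee_rot: [-1.793, -0.517, 0.828]
ft_force: [0.5, 0.7, -0.5]
grip_width: 20.5
```

```bash
python3 - <<'E'
from tgt import *
from rig import manip
st=manip.read_state();capin(st);p,R=target(0)
at(st,p,R)
E
python3 look.py b3
```

```text
cap in clamp x,y,h [ 0.6 -2.5 12.8] cw from slots -0.0 axis tilt [ 0.    -0.002] F clamp [ 0.3  0.5 -0.8] T [ 0.   0.6 -0. ] w 20.5 t 8.85
err slide cm [0.035 1.282 0.253] turn [ 0.0017  0.0002 -0.0002]
1258 rim h -0.007366607951676038 offset [-1.19675273 -0.54866738]
y 130 [-41.8 -15.9   0.6] 44.7 -2.777
r 16 [-27.5  37.    1. ] 46.1 2.21
disc depth y 7.351119202992933 z range [-40.60260444  43.11647443] x min -41.79929293836525
[-38.01975771   6.52606576   1.42978855]
cap in clamp x,y,h [ 0.6 -2.5 12.8] cw from slots -0.0 axis tilt [ 0.    -0.002] F clamp [ 0.3  0.5 -0.8] T [ 0.   0.6 -0. ] w 20.5 t 8.85
```

>>> send_rows(turn=[[0,0,0],[0,0,0],[0,0,0]], slide=[[0,0.8,0.25],[0,0.7,0.05],[0,0.5,0]], claw=[0,0,0])

```text
time_s: 9.28
tcp_pos: [548.0, 87.5, 212.4]
ee_rot: [-1.796, -0.519, 0.829]
ft_force: [0.4, -0.5, -1.0]
grip_width: 20.7
```

```bash
python3 - <<'E'
from tgt import *
from rig import manip
st=manip.read_state();capin(st);p,R=target(-15)
at(st,p,R)
E
```

```text
cap in clamp x,y,h [ 1.3 -0.2 -7. ] cw from slots -0.001 axis tilt [ 0.003 -0.003] F clamp [-0.4 -0.6 -0.9] T [ 0.01  0.57 -0.01] w 20.7 t 9.28
err slide cm [-0.114  0.799  0.052] turn [0.0041 0.0008 0.002 ]
```

>>> send_rows(turn=[[0.002,0,0.002],[0,0,0],[0,0,0]], slide=[[-0.1,0.3,0.05],[0,0.3,0],[0,0.3,0]], claw=[0,0,0])

```text
time_s: 9.65
tcp_pos: [551.8, 89.2, 203.8]
ee_rot: [-1.794, -0.517, 0.829]
ft_force: [-2.6, -0.3, 2.0]
grip_width: 20.8
```

```bash
python3 - <<'E'
from tgt import *
from rig import manip
st=manip.read_state();capin(st);p,R=target(-15)
at(st,p,R)
E
```

```text
cap in clamp x,y,h [  0.2  -0.  -16.6] cw from slots -0.001 axis tilt [ 0.001 -0.002] F clamp [-1.1  0.8  3. ] T [ 0.11  0.72 -0.04] w 20.8 t 9.65
err slide cm [-0.018 -0.156 -0.001] turn [ 0.002  0.001 -0.   ]
```

>>> send_rows(turn=[[0,0,0],[0,0,0],[0,0,0]], slide=[[0,0.4,0],[0,0.3,0],[0,0.3,0]], claw=[0,0,0])

```text
time_s: 10.02
tcp_pos: [556.5, 91.0, 196.0]
ee_rot: [-1.794, -0.517, 0.828]
ft_force: [-37.7, -14.4, 40.6]
grip_width: 20.7
```

```bash
python3 - <<'E'
from tgt import *
from rig import manip
st=manip.read_state();capin(st);p,R=target(-25)
at(st,p,R)
E
```

```text
cap in clamp x,y,h [  0.3  -0.2 -25.8] cw from slots -0.0 axis tilt [ 0.001 -0.003] F clamp [-12.7   1.5  55.8] T [1.42 3.28 0.05] w 20.7 t 10.03
err slide cm [-0.024 -0.076  0.023] turn [ 0.0028  0.0005 -0.0002]
```

>>> send_rows(turn=[[0,0,0]], slide=[[-0.03,-0.06,0]], claw=[0])

```text
time_s: 10.15
tcp_pos: [555.8, 90.9, 196.9]
ee_rot: [-1.794, -0.518, 0.828]
ft_force: [-4.7, -0.7, 4.2]
grip_width: 20.5
```

```bash
python3 - <<'E'
from tgt import *
from rig import manip
st=manip.read_state();capin(st)
E
```

```text
cap in clamp x,y,h [  0.2  -0.  -24.7] cw from slots -0.001 axis tilt [ 0.001 -0.002] F clamp [-1.7  1.2  6. ] T [ 0.45  0.92 -0.01] w 20.5 t 10.15
```

>>> send_rows(turn=[[0,0.1,0],[0,0.1,0]], slide=[[0,0.07,0],[0,0.03,0]], claw=[0,0])

```text
time_s: 10.4
tcp_pos: [556.2, 90.8, 196.4]
ee_rot: [-1.674, -0.551, 0.592]
ft_force: [-3.9, -3.2, 4.6]
grip_width: 20.6
```

```bash
python3 - <<'E'
from tgt import *
from rig import manip
st=manip.read_state();capin(st)
E
```

```text
cap in clamp x,y,h [  0.5  -0.2 -25.2] cw from slots 0.205 axis tilt [ 0.001 -0.003] F clamp [-1.7 -1.5  6.5] T [0.23 1.07 0.15] w 20.6 t 10.4
```

>>> send_rows(turn=[[0,0.15,0],[0,0.15,0],[0,0.15,0],[0,0.15,0]], slide=[[0,0.03,0],[0,0.03,0],[0,0.03,0],[0,0.03,0]], claw=[0,0,0,0])

```text
time_s: 10.9
tcp_pos: [554.8, 91.3, 195.6]
ee_rot: [-1.303, -0.496, -0.125]
ft_force: [-7.2, -1.6, 6.0]
grip_width: 20.7
```

```bash
python3 - <<'E'
from tgt import *
from rig import manip
st=manip.read_state();capin(st);p,R=target(-25.2,1.38);at(st,p,R)
E
```

```text
cap in clamp x,y,h [ -0.2   0.7 -25.4] cw from slots 0.825 axis tilt [-0.    -0.002] F clamp [-2.9  1.4  8.9] T [0.55 0.92 0.12] w 20.7 t 10.9
err slide cm [-0.014 -0.02  -0.045] turn [0.0013 0.5551 0.001 ]
```

>>> send_rows(turn=[[0,0.15,0],[0,0.15,0],[0,0.12,0],[0,0.1,0]], slide=[[0,0.02,-0.03],[0,0.02,0],[0,0.02,0],[0,0.02,0]], claw=[0,0,0,0])

```text
time_s: 11.4
tcp_pos: [555.4, 91.7, 196.2]
ee_rot: [-1.087, -0.295, -0.666]
ft_force: [-8.0, -5.1, 4.5]
grip_width: 20.6
```

```bash
python3 - <<'E'
from tgt import *
from rig import manip
st=manip.read_state();capin(st);p,R=target(-25.2,1.38);at(st,p,R)
E
```

```text
cap in clamp x,y,h [  1.3   0.5 -25.2] cw from slots 1.361 axis tilt [ 0.002 -0.001] F clamp [-5.5 -1.6  8.7] T [-0.11  1.7   0.3 ] w 20.6 t 11.4
err slide cm [-0.024 -0.004 -0.132] turn [-0.0012  0.0186  0.0022]
```

>>> send_rows(turn=[[0,0.05,0],[0,0.04,0]], slide=[[0,0.02,-0.08],[0,0.01,0]], claw=[0,0])

```text
time_s: 11.65
tcp_pos: [555.1, 91.4, 196.1]
ee_rot: [-1.066, -0.257, -0.741]
ft_force: [-6.4, -2.6, 2.4]
grip_width: 20.9
```

```bash
python3 - <<'E'
from tgt import *
from rig import manip
st=manip.read_state();capin(st)
E
```

```text
cap in clamp x,y,h [  1.    0.1 -25.2] cw from slots 1.443 axis tilt [ 0.003 -0.002] F clamp [-4.6  0.2  5.7] T [-0.05  1.26  3.18] w 20.9 t 11.65
```

>>> send_rows(turn=[[0,-0.05,0]], slide=[[0,0,0]], claw=[0])

```text
time_s: 11.78
tcp_pos: [555.0, 91.4, 196.0]
ee_rot: [-1.079, -0.283, -0.692]
ft_force: [-3.9, -1.7, 3.3]
grip_width: 21.0
```

```bash
python3 - <<'E'
from tgt import *
from rig import manip
st=manip.read_state();capin(st)
E
```

```text
cap in clamp x,y,h [  0.9   0.3 -25.2] cw from slots 1.389 axis tilt [ 0.003 -0.002] F clamp [-1.9 -0.   5.1] T [0.18 0.91 0.15] w 21.0 t 11.78
```

Relieved, just off the stop. I'll ease up about 4.5 mm into the lock while still holding.

>>> send_rows(turn=[[0,0,0],[0,0,0],[0,0,0]], slide=[[0,-0.2,0],[0,-0.2,0],[0,-0.15,0]], claw=[0,0,0])

```text
time_s: 12.15
tcp_pos: [553.2, 90.7, 199.0]
ee_rot: [-1.08, -0.283, -0.69]
ft_force: [5.6, 1.0, -8.6]
grip_width: 20.5
```

```bash
python3 - <<'E'
from tgt import *
from rig import manip
st=manip.read_state();capin(st)
E
```

```text
cap in clamp x,y,h [  0.8   0.4 -21.6] cw from slots 1.387 axis tilt [ 0.003 -0.002] F clamp [  0.1  -1.2 -10.2] T [-0.1   0.21  0.69] w 20.5 t 12.15
```

>>> send_rows(turn=[[0,0,0],[0,0,0],[0,0,0],[0,0,0],[0,0,0]], slide=[[0,0.05,0],[0,0,0],[0,0,0],[0,0,0],[0,0,0]], claw=[0,0.5,1,1,1])

```text
time_s: 12.78
tcp_pos: [554.9, 90.8, 200.2]
ee_rot: [-1.077, -0.284, -0.693]
ft_force: [-0.5, 0.4, -0.6]
grip_width: 85.2
```

```bash
python3 - <<'E'
from tgt import *
from rig import manip
st=manip.read_state();capin(st)
E
```

```text
cap in clamp x,y,h [  2.9  -0.3 -21.4] cw from slots 1.389 axis tilt [ 0.006 -0.002] F clamp [-0.6  0.5 -0.4] T [-0.03  0.44 -0.01] w 85.2 t 12.78
```

Retract along the axis and look.

>>> send_rows(turn=[[0,0,0],[0,0,0],[0,0,0],[0,0,0],[0,0,0],[0,0,0],[0,0,0],[0,0,0]], slide=[[0,-1.0,0],[0,-2.0,0],[0,-2.5,0],[0,-2.5,0],[0,-2.5,0],[0,-2,0],[0,0,0],[0,0,0]], claw=[1,1,1,1,1,1,1,1])

```text
time_s: 13.78
tcp_pos: [490.0, 63.8, 312.4]
ee_rot: [-1.075, -0.287, -0.694]
ft_force: [-0.1, -0.0, -0.5]
grip_width: 85.7
```

```bash
python3 - <<'E'
from tgt import *
from rig import manip
st=manip.read_state();c=manip.camera("wrist");cv2.imwrite("pics/e_w.png",c["frame"])
W=cloud(c,st);K=clampR(TH);L=(W-C)@K;r=np.hypot(L[...,0],L[...,1]);m=mask(c)
q=L[m&(r<60)&(L[...,2]>5)&(L[...,2]<20)&(r>20)];print("disc top h",np.median(q[:,2]),"=> origin",np.median(q[:,2])-31.5, "mouth? centre",q.mean(0))
t=L[m&(r<60)&(L[...,2]>40)];print("bar top",np.median(t[:,2])-67.5,t.mean(0)); print(cv2.minAreaRect(t[:,:2].astype(np.float32)))
for nm,mm in(("y",yel(c)),("r",red(c))):
    k,l,s,ce=cv2.connectedComponentsWithStats((mm&(r<60)&(np.abs(L[...,2])<25)).astype(np.uint8))
    for i in range(1,k):
        if s[i,4]>5:
            p=L[l==i].mean(0);print(nm,ce[i].round(),s[i,4],p.round(1),np.arctan2(p[1],p[0]).round(3))
# rim plane
q=L[m&(r<48)&(r>44.5)&(np.abs(L[...,2])<4)];print("rim h",len(q),np.median(q[:,2]))
for n in ["scene","side"]:
    c=manip.camera(n);f=c["frame"];cv2.imwrite(f"pics/e_{n}.png",f)
cv2.imwrite("pics/e_sz.png",cv2.resize(f[120:230,210:330],None,fx=5,fy=5))
E
```

```text
disc top h 10.955578963332984 => origin -20.544421036667018 mouth? centre [-2.03351737  4.20291039 10.9437748 ]
bar top -20.753880856887427 [-1.19444492  2.485924   46.65247191]
((-0.695185661315918, 1.2074050903320312), (21.83776092529297, 60.548912048339844), 31.903884887695312)
y [251. 138.] 64 [-21.5  33.4  11.9] 2.143
y [207. 168.] 19 [-43.4 -16.4   0.5] -2.78
y [296. 184.] 20 [43.6 16.9  0.9] 0.369
r [248. 131.] 14 [-26.8  37.2   0.9] 2.194
rim h 286 -0.13146234170791218
```

View pics/e_w.png

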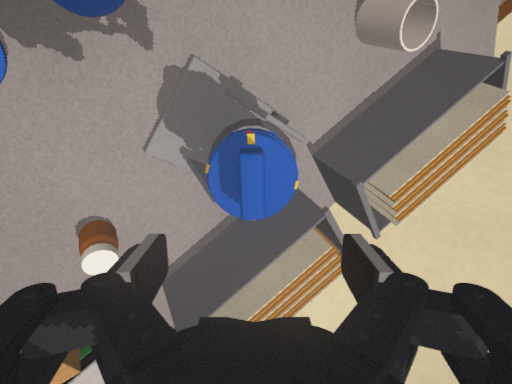

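View pics/e_sz.png

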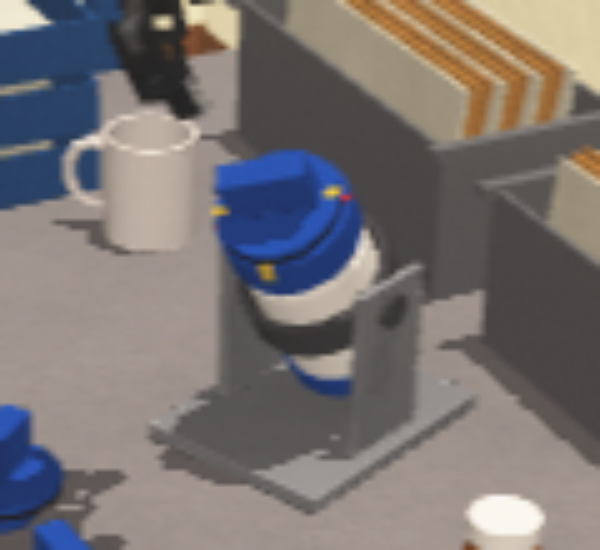

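View pics/e_scene.png

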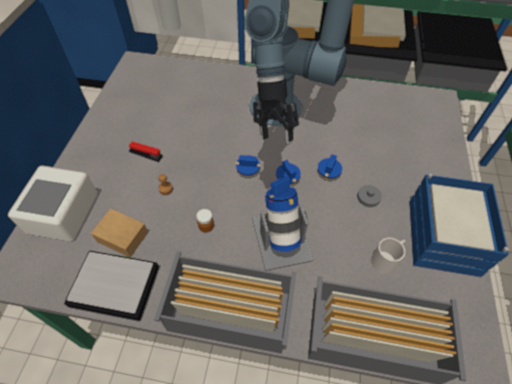

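The cap origin measures 20.5 mm below the rim, which is the lock depth. The cap's lug mark at (251,138) lines up with the red mark at (248,131). The arm is clear and the bystanders haven't moved, so I'm handing in.

```bash
python3 -c "
from rig import manip
s=manip.read_state();print(s['time_s'],s['qvel'].round(3));print(manip.hand_in())"
```

```text
13.925 [ 0.002  0.003 -0.002  0.003  0.    -0.001]
the job is handed in; nothing more can be done
None
```

The carrier is closed: the right-most blue cap is locked on the mouth, and I handed the job in at about 13.9 s.

I gripped the cap by its bar and found the slots by sight, 0.37 rad counter-clockwise from the clamp's x axis. The lugs dropped in and I pressed until the disc met the rim. I then turned the cap clockwise to its stop, eased it up while still holding it, let go and backed away.

**Last checks**
- **Lock depth:** the cap's origin measured 20.5 mm below the rim from the disc and 20.8 mm from the top of the bar. The lock is at 20.5 mm.
- **Position:** the cap's lug mark lies beside the red lock mark on the rim. The slot marks on the rim still read 0.37 rad, so the carrier did not slip.
- **Lock held:** a pull of about 10 N before I let go did not move the cap.
- **Bystanders:** all still where they were in the scene picture, by eye only.

**Disagreements and peaks**
- **Cameras:** the fixed cameras and the wrist camera disagreed by about 4 to 5 mm on both the mouth and the cap. I used the wrist camera for both, and the insertion met no resistance.
- **Force:** the wrist force reached about 58 N when the disc met the rim, under the 120 N limit.
- **Turn:** the torque reached 3.2 N m at the stop, under the carrier's 4 N m slip. The tool read 1.44 rad there, against about 1.38 expected. I took the difference as give in the arm and grip.

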